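# Seat the light panel glass, then find and hold up the heavier housing

### The job

First press the raised edge of the light panel's white glass down past its two spring catches, so that the glass lies flush in the frame. Then lift the two look-alike housings from the blue nest one after the other to feel which is heavier (that one has the steel bearing inside, the other only a plastic dummy); the lighter one goes back into the nest. Finish holding the heavier one in the gripper, upright and still, about 8 cm above the middle of the glass, without letting go of it, and leave the lens cap, the V-block and the clear tray where they are.

Things in the scene. Friction and masses are not known exactly. Their poses are not given: they have to be found in the camera images.
- light_panel: fixed dark frame of an inspection light, 154 (x) x 194 (y) x 20 mm high; origin under its middle on the cabinet top, z up. In its middle a 112 x 152 mm window, 5 mm deep to a flat bed. On the rail at its -x side (towards the robot) stand two aluminium catch blocks, 16 mm wide, 9 mm above the frame, at y = +48 and -48 mm; a sprung 10 mm ball stands 3.5 mm out of each over the window
- opal_glass: loose white opal glass, 110 (x) x 150 (y) x 5 mm, 0.13 kg, in the panel's window; origin mid-underside, z up through it. At first its +x edge lies on the bed and its -x edge rests on the two balls, about 12 mm too high. About 10 N down at glass_press pushes the balls aside; it then drops on the bed, its top level with the frame's, and the balls hold it
- glass_edge (a point): middle of the glass's upper face at its raised -x edge (2 mm in from the edge); 20 mm above the cabinet top when the glass is seated
- glass_press (a point): point on the glass's upper face midway between the two catches, 22 mm in from the raised edge: a good place to press; 20 mm above the cabinet top when seated
- nest: fixed blue nest board, 72 (x) x 160 (y) x 10 mm high, with two round sockets side by side along its y; origin under its middle
- socket_l (a point): middle of the floor of the nest's socket at +y (80 mm from the other), 3 mm above the cabinet top; the socket is 50 mm wide and 7 mm deep, with a chamfered mouth
- socket_r (a point): the same for the socket at -y
- housing_a: one of two look-alike turned aluminium bearing housings: round, 46 mm across, 36 mm high, gripped across the diameter; origin in the middle of its underside, z up. It stands in one of the sockets, 29 mm of it above the nest; each weighs 0.07 to 0.40 kg, they differ by more than 0.13 kg, and either may be the heavier
- housing_b: the other one of the two housings, same shape and size, same remarks
- lens_cap: bystander: loose black lens cap, 83 mm across, 10 mm high; origin under its middle
- v_block: bystander: loose steel V-block, 33 x 40 x 34 mm high; origin under its middle
- tray: bystander: loose clear plastic tray, 77 x 125 x 26 mm high; origin under its middle
There are look-alikes about, which are no part of the job. Leave any pink or yellow look-alike of the housing_a alone.

How it is judged:
By the outcome, as a careful person would: the job done as asked, in the order asked, and still so for the second after the job is handed in, while the arm keeps its last pose, push and grip.
It also fails if it takes over 72 s, if anything falls off the work surface, if the arm or the gripper's body presses on something with over 40 N, if the wrist force passes 120 N, or if a joint passes its speed limit or range.

### The arm

A 7-joint arm with a two-finger parallel gripper is mounted at the origin on a cart in front of the work surface, level with it; the furniture and walls round the work are solid. World frame = base frame: x ahead of the robot, y to its left, z up, the work surface at z = 0. Lengths are in m, angles in rad, forces in N, time in s.
With the tool pointing down it reaches from about 0.425 to 0.875 m from the base axis. Payload 4.7 kg.
Tool frame: the origin (TCP) lies on the centre line of the jaws, within the pads' length; the fingertips stand 11 mm ahead of it and the grasp point (between the pads) lies 8 mm behind it (bot.tip_extent is the distance from the TCP to the fingertips, in m); z points along the fingers, y is the direction in which the jaws open and shut (so a half turn about z gives the same grasp; the last joint's range is limited). The gripper opens to 85 mm and grips with 20 to 120 N. Pads are 22 mm wide; open, the fingers measure 114 mm over their backs; the gripper's body (76 mm by 85 mm) begins 54 mm behind the grasp point. The pads swing forward as they close: fully open they stand 13 mm farther back than shut.
Start: joints at [1.119, 0.321, -0.07, 1.45, 0.023, 1.371, -0.057], TCP at [0.292, -0.581, 0.242] pointing down, gripper open.
Joint ranges: [-2.86, 2.86], [-0.3, 2.09], [-1.38, 1.24], [0.06, 2.45], [-1.56, 4.7], [0.09, 2.05], [-2.69, 2.69]. Speed limits (rad/s): [2.57, 2.57, 3.14, 3.14, 3.14, 3.14, 3.14].

### API

Orientations are given as [roll, pitch, yaw] about the fixed x, y, z axes, in that order (R = Rz(yaw) Ry(pitch) Rx(roll)).
In Python, from station import bot gives the robot as it stands.
- The arm moves only by the tool arm_command, never from a script. Its argument "deltas" is a list of rows, each an object with "dp": the shift along the tool's x, y, z in m, a list of three; "twist": the turn, a rotation vector about the tool's x, y, z in rad, a list of three. In form: [{"dp": [tx, ty, tz], "twist": [ax, ay, az]}, ...]. A call has 1 to 10 rows; each row shifts and turns the commanded pose from where the row before left it, along the tool's axes as they then stand; what a row does not reach is not made up. A row lasts 1/10 s, in which the tool goes at most 50 mm and 8.59 degrees, less where a joint would pass 70% of its speed; a pose out of reach is approached as far as the arm can. A call is refused whole if a number of a shift passes 0.05 or a number of a turn 0.15, either way. A call with a gripper value outside its range is refused whole. "grip" is the closure in counts, from 0 (fully open) to 255 (shut), set as the call begins (left out, the last holds). The fingers move at their own pace and stop on an object; the grip force is fixed at half the most. Time passes only in rows, so rows that do not move let the fingers close. It gives the time, the measured TCP pose, the force and the opening at its end, in the units of the state.
- bot.observe(): the state, without advancing time (a new reading comes with each control period).
- bot.get_image(name): name is "side" or "top"; returns the picture (384x512x3 uint8, red, green, blue); there is no depth.
- bot.get_calibration(name): a dict with "fx", "fy", "cx", "cy" (pixels), "D" ([k1, k2, p1, p2, k3] as OpenCV has them; the pictures are not rectified), "pose" (4x4, takes a point from camera to world coordinates). Camera axes: x right, y down, z forward; pixel columns grow to the right and rows downward; lengths in m; the calibration is good to about 2 mm. A picture is of the moment at which its call begins. get_calibration takes no time and is no camera call.
- bot.sign_off(): hands the job in, once; it reports no verdict.
The state is a dict: "time": time; "q": joint angles; "qd": joint speeds; "tau": joint torques, N m; "tcp_pos": TCP position; "tcp_rot": TCP orientation; "contact_force": force on the tool from outside, world axes, zero at the start; "torque": the same for the moment, N m; "gripper_width": finger opening in m.
Only numpy, scipy, OpenCV 4.12 (cv2) and the standard library are available. Lean on these libraries where they do the work, as an engineer would, in place of code of your own. Each camera call takes 0.05 s, during which the arm holds its last target.

## Working session

There is one attempt and no reset: what is moved stays moved. The work goes in short steps, Python scripts to look and compute and a tool call to move; the robot and the scene stay as the last step left them, time stands still between calls to the robot, and variables do not carry over. Pictures are saved under pics/ and viewed, and the job is handed in when it is done.

Besides the shell and the picture viewer there is one more tool, called after "Emit:" as a command line: name --argument value ..., lists and objects as JSON in quotes. arm_command: Moves the arm, as the interface text tells. Its arguments: {"type":"object","properties":{"deltas":{"type":"array","items":{"type":"object","properties":{"dp":{"type":"array","items":{"type":"number"}},"twist":{"type":"array","items":{"type":"number"}}}}},"grip":{"type":"number"}},"required":["deltas"]}

```bash
ls; mkdir -p pics; python3 - <<'E'
from station import bot
import cv2,json
s=bot.observe()
print({k:(v.tolist() if hasattr(v,'tolist') else v) for k,v in s.items()})
for n in("side","top"):
    im=bot.get_image(n); cv2.imwrite(f"pics/{n}0.png",im[:,:,::-1])
    c=bot.get_calibration(n); print(n,c)
print(bot.tip_extent)
E
```

```text
pics
{'time': 0.0, 'q': [1.1191210291891682, 0.3218545472165171, -0.07008062300281848, 1.4516835435179034, 0.022596276792645895, 1.3708074654338454, -0.05688174386402906], 'qd': [0.0009685002092381678, 0.0007391456047488403, 0.0019735122212048723, 0.0003407393253663305, 9.630953403923763e-05, 0.0010380589407359324, 0.0012879271966163648], 'tau': [-0.0012141408296884038, -49.35891151428223, -0.3832324594259262, -31.433115005493164, 0.012578191235661507, 0.011505432485137135, -2.8721510716422927e-05], 'tcp_pos': [0.29164497410405826, -0.580311294612571, 0.241198678333063], 'tcp_rot': [-3.1396290980485837, 9.67259494235595e-05, 0.46581976814779114], 'contact_force': [-0.16103111980105048, 0.1482742693075049, -0.2796921469005397], 'torque': [-0.08558849108802837, -0.0040235547558771356, -0.01603791103168497], 'gripper_width': 0.08552340746081394}
side {'fx': 353.83287712288836, 'fy': 353.83287712288836, 'cx': 254.59064574712696, 'cy': 189.47473386064547, 'D': array([-0.09099498,  0.        ,  0.        ,  0.        ,  0.        ]), 'pose': array([[ 0.9972148 , -0.02699726,  0.06952545,  0.48230204],
       [-0.07453847, -0.39299863,  0.91651301, -0.83218286],
       [ 0.00258007, -0.91914266, -0.39391639,  0.38083544],
       [ 0.        ,  0.        ,  0.        ,  1.        ]])}
top {'fx': 491.79181885150183, 'fy': 491.79181885150183, 'cx': 263.9696621133022, 'cy': 189.03362564156276, 'D': array([0.02904979, 0.        , 0.        , 0.        , 0.        ]), 'pose': array([[-0.00508851, -0.9870532 ,  0.16031248,  0.34960027],
       [-0.99995595,  0.00628688,  0.00696889, -0.07090539],
       [-0.00788653, -0.16026996, -0.98704171,  1.25758017],
       [ 0.        ,  0.        ,  0.        ,  1.        ]])}
0.011
```

View pics/top0.png

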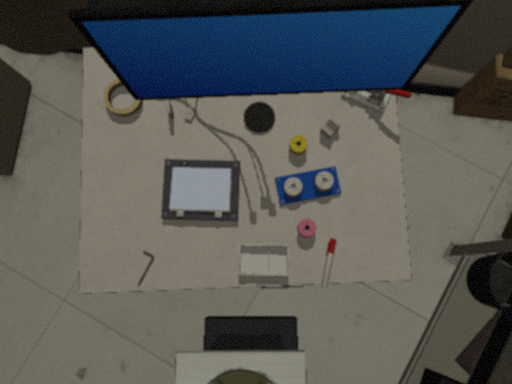

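View pics/side0.png

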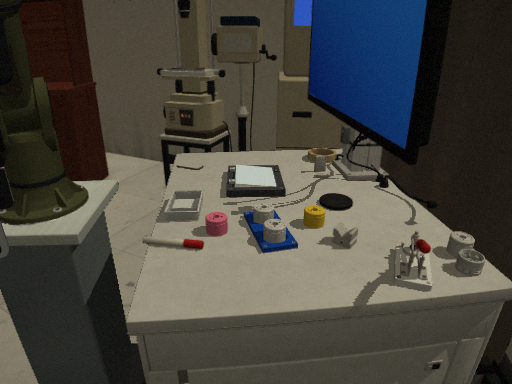

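The top view shows the panel at about (201,190), the nest at (308,185) with housings at (293,186) and (324,180), a pink look-alike at (306,228) and a yellow one at (298,144). The tray is at (264,263), the cap at (259,117) and the V-block at (330,130). Two grey parts at the right of the side view aren't in the nest, so they're not ours. Next I'll enlarge the nest and panel.

```bash
python3 - <<'E'
import cv2
t=cv2.imread("pics/top0.png"); s=cv2.imread("pics/side0.png")
cv2.imwrite("pics/t_a.png",cv2.resize(t[150:230,150:250],None,fx=7,fy=7,interpolation=cv2.INTER_CUBIC))
cv2.imwrite("pics/t_b.png",cv2.resize(t[160:215,265:350],None,fx=8,fy=8,interpolation=cv2.INTER_CUBIC))
cv2.imwrite("pics/s_a.png",cv2.resize(s[155:255,200:310],None,fx=6,fy=6,interpolation=cv2.INTER_CUBIC))
E
```

```text
(no output)
```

View pics/t_a.png

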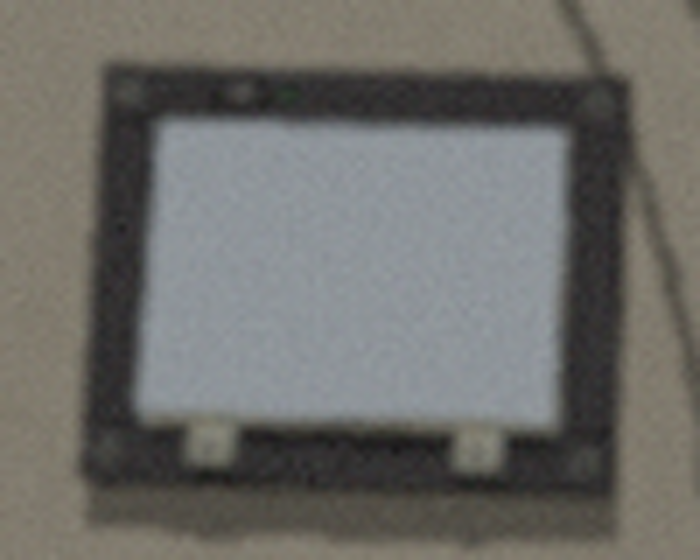

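View pics/t_b.png

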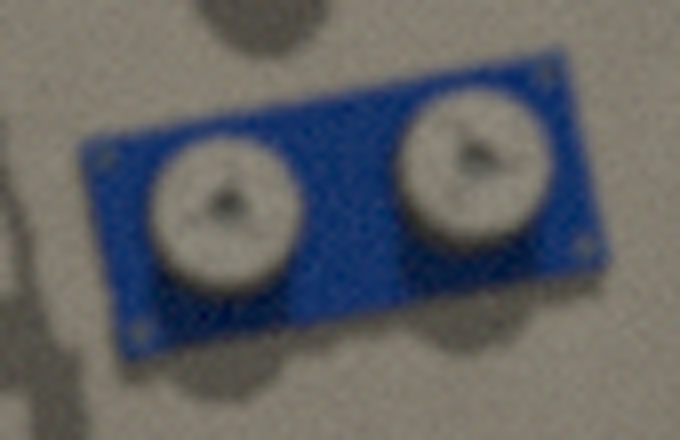

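View pics/s_a.png

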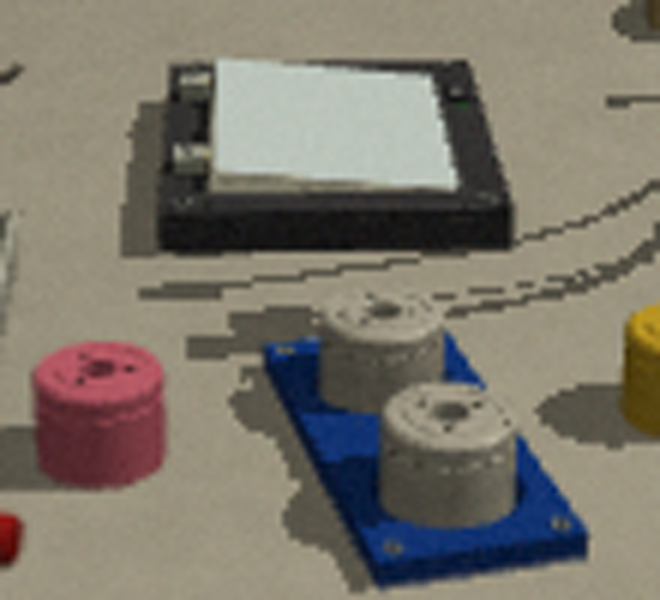

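```bash
cat > h.py <<'E'
import numpy as np,cv2
from station import bot
def pix2w(cam,uv,z):
    c=bot.get_calibration(cam);K=np.array([[c['fx'],0,c['cx']],[0,c['fy'],c['cy']],[0,0,1.]])
    p=cv2.undistortPoints(np.array(uv,float).reshape(-1,1,2),K,c['D'])[:,0]
    d=np.c_[p,np.ones(len(p))]@c['pose'][:3,:3].T; o=c['pose'][:3,3]
    z=np.broadcast_to(np.asarray(z,float),len(p)); return o+d*((z-o[2])/d[:,2])[:,None]
def crop(uv,s,off): return (np.array(uv,float)+.5)/s-.5+np.array(off)
def w2pix(cam,P):
    c=bot.get_calibration(cam);K=np.array([[c['fx'],0,c['cx']],[0,c['fy'],c['cy']],[0,0,1.]])
    T=np.linalg.inv(c['pose']);r,_=cv2.Rodrigues(T[:3,:3])
    return cv2.projectPoints(np.array(P,float).reshape(-1,1,3),r,T[:3,3],K,c['D'])[0][:,0]
def fit(loc,w):
    loc=np.array(loc,float);w=np.array(w)[:,:2];a=loc-loc.mean(0);b=w-w.mean(0)
    th=np.arctan2((a[:,0]*b[:,1]-a[:,1]*b[:,0]).sum(),(a*b).sum())
    R=np.array([[np.cos(th),-np.sin(th)],[np.sin(th),np.cos(th)]])
    t=w.mean(0)-R@loc.mean(0);return t,th,R,np.linalg.norm(loc@R.T+t-w,axis=1)
E
python3 - <<'E'
from h import *
np.set_printoptions(precision=4,suppress=True)
# panel: TL=(+x,+y)
w=pix2w('top',crop([(108,68),(628,80),(613,490),(85,480)],7,(150,150)),.02)
t,th,R,e=fit([(.077,.097),(.077,-.097),(-.077,-.097),(-.077,.097)],w);print('panel',t,th,e)
print('press',t+R@[-.033,0],'panel->',w[:,:2].tolist())
w2=pix2w('side',crop([(172,65),(468,62),(512,205),(160,205)],6,(200,155)),.02)
print('side',fit([(-.077,.097),(.077,.097),(.077,-.097),(-.077,-.097)],w2))
w=pix2w('top',crop([(80,145),(565,48),(608,268),(128,358)],8,(265,160)),.01)
t,th,R,e=fit([(.036,.08),(.036,-.08),(-.036,-.08),(-.036,.08)],w);print('nest',t,th,e)
print('sock',t+R@[0,.04],t+R@[0,-.04])
print('hous',pix2w('top',crop([(227,213),(476,165)],8,(265,160)),.039))
print('hous side',pix2w('side',crop([(382,310),(450,410)],6,(200,155)),.039))
w2=pix2w('side',crop([(265,345),(588,545),(380,578)],6,(200,155)),.01)
print('nest side',fit([(-.036,.08),(.036,-.08),(-.036,-.08)],w2))
print('tray',pix2w('top',[(239,245),(288,247),(288,284),(239,283)],.026))
print('pink,yel',pix2w('top',[(306,228),(298,144)],.036))
print('screwdriver',pix2w('top',[(332,242),(324,285)],.02))
for z in (0.1,.2,.3,.4): print('monitor bottom',z,pix2w('top',[(135,97),(405,87)],z))
E
```

```text
panel [0.5512 0.099 ] -0.028597391171225194 [0.0017 0.0017 0.0023 0.0018]
press [0.5182 0.0999] panel-> [[0.629850890641857, 0.19235180945564112], [0.624109948210406, 0.0009959860088903788], [0.4729297857266582, 0.005959021715299273], [0.477757493220855, 0.1965123556344439]]
side (array([0.5521, 0.1048]), np.float64(-0.04114680044481877), array([[ 0.9992,  0.0411],
       [-0.0411,  0.9992]]), array([0.0045, 0.0041, 0.002 , 0.0064]))
nest [ 0.5618 -0.1747] 0.187026885046328 [0.0006 0.0005 0.0019 0.0018]
sock [ 0.5543 -0.1354] [ 0.5692 -0.214 ]
hous [[ 0.5543 -0.1351  0.039 ]
 [ 0.5691 -0.2135  0.039 ]]
hous side [[ 0.5547 -0.132   0.039 ]
 [ 0.57   -0.2099  0.039 ]]
nest side (array([ 0.5625, -0.1774]), np.float64(0.16462760413735852), array([[ 0.9865, -0.1639],
       [ 0.1639,  0.9865]]), array([0.0043, 0.0009, 0.0036]))
tray [[ 0.4088  0.0007  0.026 ]
 [ 0.4032 -0.1212  0.026 ]
 [ 0.3129 -0.12    0.026 ]
 [ 0.3159  0.0004  0.026 ]]
pink,yel [[ 0.4494 -0.1661  0.036 ]
 [ 0.6639 -0.1497  0.036 ]]
screwdriver [[ 0.4153 -0.2316  0.02  ]
 [ 0.31   -0.2089  0.02  ]]
monitor bottom 0.1 [[ 0.7687  0.253   0.1   ]
 [ 0.789  -0.41    0.1   ]]
monitor bottom 0.2 [[ 0.7325  0.225   0.2   ]
 [ 0.751  -0.3807  0.2   ]]
monitor bottom 0.3 [[ 0.6963  0.197   0.3   ]
 [ 0.713  -0.3514  0.3   ]]
monitor bottom 0.4 [[ 0.6601  0.1691  0.4   ]
 [ 0.6751 -0.3221  0.4   ]]
```

The two cameras agree, and both housings are clearly the plain ones standing in the blue nest. I'll turn the tool to yaw 1.758, so the jaws run across the nest, and close the gripper for the press.

Emit:
arm_command --deltas '[{"dp": [0, 0, 0], "twist": [0, 0, -0.14]}, {"dp": [0, 0, 0], "twist": [0, 0, -0.14]}, {"dp": [0, 0, 0], "twist": [0, 0, -0.14]}, {"dp": [0, 0, 0], "twist": [0, 0, -0.14]}, {"dp": [0, 0, 0], "twist": [0, 0, -0.14]}, {"dp": [0, 0, 0], "twist": [0, 0, -0.14]}, {"dp": [0, 0, 0], "twist": [0, 0, -0.14]}, {"dp": [0, 0, 0], "twist": [0, 0, -0.14]}, {"dp": [0, 0, 0], "twist": [0, 0, -0.14]}, {"dp": [0, 0, 0], "twist": [0, 0, -0.032]}]' --grip 255

```text
time: 1.1
tcp_pos: [0.2917, -0.5805, 0.2416]
tcp_rot: [-3.141, -0.001, 1.761]
contact_force: [-0.1, -0.0, 0.2]
gripper_width: 0.0
```

Emit:
arm_command --deltas '[{"dp": [0.042, 0.023, 0]}, {"dp": [0.042, 0.023, 0]}, {"dp": [0.042, 0.023, 0]}, {"dp": [0.042, 0.023, 0]}, {"dp": [0.042, 0.023, 0]}, {"dp": [0.042, 0.023, 0]}, {"dp": [0.042, 0.023, 0]}, {"dp": [0.042, 0.023, 0]}, {"dp": [0.042, 0.023, 0]}, {"dp": [0.042, 0.023, 0]}]'

```text
schema error: expected keys dp, twist
```

Emit:
arm_command --deltas '[{"dp": [0.042, 0.023, 0], "twist": [0, 0, 0]}, {"dp": [0.042, 0.023, 0], "twist": [0, 0, 0]}, {"dp": [0.042, 0.023, 0], "twist": [0, 0, 0]}, {"dp": [0.042, 0.023, 0], "twist": [0, 0, 0]}, {"dp": [0.042, 0.023, 0], "twist": [0, 0, 0]}, {"dp": [0.042, 0.023, 0], "twist": [0, 0, 0]}, {"dp": [0.042, 0.023, 0], "twist": [0, 0, 0]}, {"dp": [0.042, 0.023, 0], "twist": [0, 0, 0]}, {"dp": [0.042, 0.023, 0], "twist": [0, 0, 0]}, {"dp": [0.042, 0.023, 0], "twist": [0, 0, 0]}]'

```text
time: 2.1
tcp_pos: [0.4398, -0.1234, 0.2422]
tcp_rot: [-3.141, 0.001, 1.758]
contact_force: [2.1, -1.0, 1.0]
gripper_width: -0.0001
```

Emit:
arm_command --deltas '[{"dp": [0.04, 0.023, 0], "twist": [0, 0, 0]}, {"dp": [0.04, 0.023, 0], "twist": [0, 0, 0]}, {"dp": [0.04, 0.023, 0], "twist": [0, 0, 0]}, {"dp": [0.04, 0.023, 0], "twist": [0, 0, 0]}, {"dp": [0.03, 0.02, 0], "twist": [0, 0, 0]}, {"dp": [0.01, 0.005, 0.04], "twist": [0, 0, 0]}, {"dp": [0, 0, 0.05], "twist": [0, 0, 0]}, {"dp": [0, 0, 0.05], "twist": [0, 0, 0]}, {"dp": [0, 0, 0.03], "twist": [0, 0, 0]}, {"dp": [0, 0, 0], "twist": [0, 0, 0]}]'

```text
time: 3.1
tcp_pos: [0.5135, 0.0922, 0.0678]
tcp_rot: [-3.132, -0.002, 1.758]
contact_force: [0.1, -0.2, 0.1]
gripper_width: 0.0001
```

```bash
python3 - <<'E'
from h import *
s=bot.get_image('side')[:,:,::-1]; t=bot.get_image('top')[:,:,::-1]
o=bot.observe();print(o['tcp_pos'],o['contact_force'])
a=cv2.resize(s[100:210,200:310],None,fx=5,fy=5,interpolation=cv2.INTER_CUBIC)
cv2.imwrite('pics/p1.png',a)
E
```

```text
[0.51764925 0.09321754 0.0726776 ] [0.12621277 0.54164254 1.28276566]
```

View pics/p1.png

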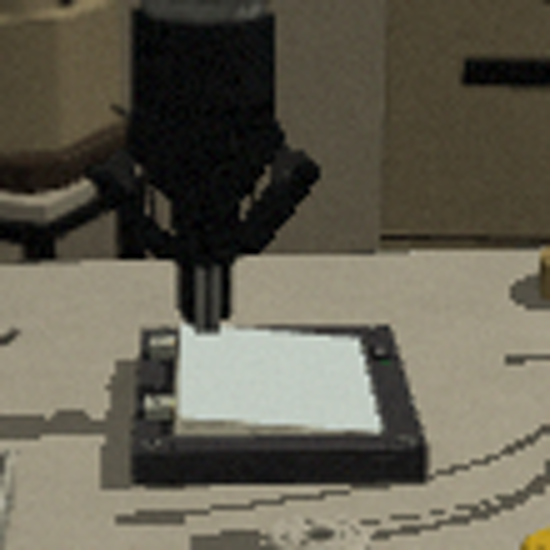

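The fingertips are over the glass near its raised edge, at about (208,325) in the crop, and clear of the catches. I'll correct 6 mm in y and go down.

Emit:
arm_command --deltas '[{"dp": [0.006, 0, 0.01], "twist": [0, 0, 0]}, {"dp": [0, 0, 0.01], "twist": [0, 0, 0]}, {"dp": [0, 0, 0.005], "twist": [0, 0, 0]}, {"dp": [0, 0, 0], "twist": [0, 0, 0]}, {"dp": [0, 0, 0], "twist": [0, 0, 0]}, {"dp": [0, 0, 0], "twist": [0, 0, 0]}]'

```text
time: 3.8
tcp_pos: [0.5168, 0.0988, 0.0476]
tcp_rot: [3.141, 0.0, 1.758]
contact_force: [-0.4, 0.3, 0.4]
gripper_width: 0.0
```

Emit:
arm_command --deltas '[{"dp": [0, 0, 0.003], "twist": [0, 0, 0]}, {"dp": [0, 0, 0.003], "twist": [0, 0, 0]}, {"dp": [0, 0, 0.002], "twist": [0, 0, 0]}, {"dp": [0, 0, 0], "twist": [0, 0, 0]}]'

```text
time: 4.2
tcp_pos: [0.5166, 0.0987, 0.0395]
tcp_rot: [-3.141, 0.0, 1.758]
contact_force: [-1.8, -0.0, 4.6]
gripper_width: 0.0003
```

Emit:
arm_command --deltas '[{"dp": [0, 0, 0.001], "twist": [0, 0, 0]}, {"dp": [0, 0, 0.001], "twist": [0, 0, 0]}, {"dp": [0, 0, 0], "twist": [0, 0, 0]}]'

```text
time: 4.5
tcp_pos: [0.5166, 0.0987, 0.0384]
tcp_rot: [-3.141, 0.001, 1.758]
contact_force: [-3.1, -1.8, 11.3]
gripper_width: 0.0003
```

Emit:
arm_command --deltas '[{"dp": [0, 0, 0.001], "twist": [0, 0, 0]}, {"dp": [0, 0, 0.001], "twist": [0, 0, 0]}, {"dp": [0, 0, 0], "twist": [0, 0, 0]}]'

```text
time: 4.8
tcp_pos: [0.5165, 0.0988, 0.0353]
tcp_rot: [3.142, 0.0, 1.758]
contact_force: [1.0, 0.0, -0.5]
gripper_width: -0.0
```

Emit:
arm_command --deltas '[{"dp": [0, 0, 0.001], "twist": [0, 0, 0]}, {"dp": [0, 0, 0.001], "twist": [0, 0, 0]}, {"dp": [0, 0, 0], "twist": [0, 0, 0]}]'

```text
time: 5.1
tcp_pos: [0.5162, 0.0987, 0.0329]
tcp_rot: [-3.141, -0.0, 1.758]
contact_force: [-0.1, 0.6, -0.0]
gripper_width: -0.0002
```

The glass snapped past the catches: the force went from 11 N to 0. I'll follow it down to confirm it's on the bed.

Emit:
arm_command --deltas '[{"dp": [0, 0, 0.001], "twist": [0, 0, 0]}, {"dp": [0, 0, 0.001], "twist": [0, 0, 0]}, {"dp": [0, 0, 0], "twist": [0, 0, 0]}]'

```text
time: 5.4
tcp_pos: [0.5165, 0.0988, 0.0312]
tcp_rot: [-3.142, 0.0, 1.758]
contact_force: [0.4, -1.2, 0.3]
gripper_width: -0.0001
```

Emit:
arm_command --deltas '[{"dp": [0, 0, 0.001], "twist": [0, 0, 0]}, {"dp": [0, 0, 0.0], "twist": [0, 0, 0]}]'

```text
time: 5.6
tcp_pos: [0.5166, 0.0989, 0.0311]
tcp_rot: [-3.141, 0.001, 1.758]
contact_force: [-2.3, -0.8, 7.6]
gripper_width: 0.0001
```

Emit:
arm_command --deltas '[{"dp": [0, 0, 0.001], "twist": [0, 0, 0]}, {"dp": [0, 0, 0.0], "twist": [0, 0, 0]}]'

```text
time: 5.8
tcp_pos: [0.5166, 0.0989, 0.0311]
tcp_rot: [-3.141, 0.002, 1.758]
contact_force: [-5.8, -1.2, 16.4]
gripper_width: 0.0001
```

Emit:
arm_command --deltas '[{"dp": [0, 0, -0.03], "twist": [0, 0, 0]}, {"dp": [0, 0, -0.05], "twist": [0, 0, 0]}, {"dp": [-0.04, 0, -0.03], "twist": [0, 0, 0]}, {"dp": [-0.045, 0, 0], "twist": [0, 0, 0]}, {"dp": [-0.045, 0, 0], "twist": [0, 0, 0]}, {"dp": [-0.045, 0, 0], "twist": [0, 0, 0]}, {"dp": [-0.04, 0, 0], "twist": [0, 0, 0]}, {"dp": [0, 0, 0], "twist": [0, 0, 0]}, {"dp": [0, 0, 0], "twist": [0, 0, 0]}]' --grip 0

```text
time: 6.7
tcp_pos: [0.5562, -0.1135, 0.1389]
tcp_rot: [-3.141, -0.001, 1.755]
contact_force: [0.4, 0.3, 0.5]
gripper_width: 0.0856
```

```bash
python3 - <<'E'
from h import *
s=bot.get_image('side')[:,:,::-1]; t=bot.get_image('top')[:,:,::-1]
o=bot.observe();print(o['tcp_pos'],o['tcp_rot'],o['contact_force'],o['gripper_width'])
a=cv2.resize(s[100:260,180:330],None,fx=5,fy=5,interpolation=cv2.INTER_CUBIC)[:,:]
cv2.imwrite('pics/p2.png',cv2.resize(a,(560,600)))
cv2.imwrite('pics/p2t.png',cv2.resize(t[150:230,150:250],None,fx=5,fy=5,interpolation=cv2.INTER_CUBIC))
E
```

```text
[ 0.55633852 -0.11084644  0.13922872] [-3.14154292e+00 -7.96475072e-04  1.75957063e+00] [ 0.30159583  0.28685701 -0.79311142] 0.08558908830626905
```

View pics/p2.png

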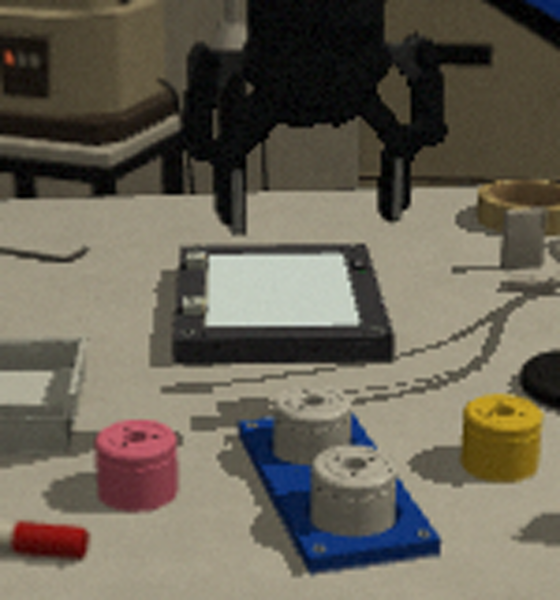

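View pics/p2t.png

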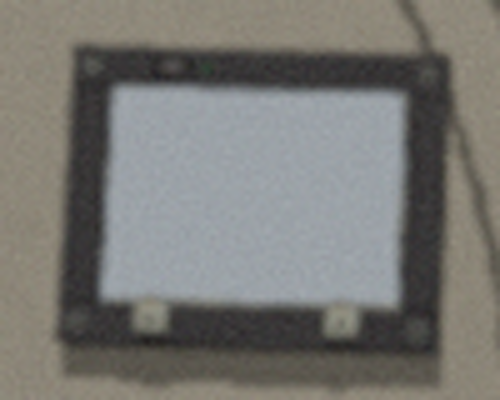

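The glass now lies flush: in the side crop its border at (205-360, 252-328) is parallel to the frame. Now the +y housing.

Emit:
arm_command --deltas '[{"dp": [-0.022, -0.006, 0.02], "twist": [0, 0, 0]}, {"dp": [0, 0, 0.03], "twist": [0, 0, 0]}, {"dp": [0, 0, 0.02], "twist": [0, 0, 0]}, {"dp": [0, 0, 0], "twist": [0, 0, 0]}, {"dp": [0, 0, 0], "twist": [0, 0, 0]}]'

```text
time: 7.3
tcp_pos: [0.5549, -0.1335, 0.0698]
tcp_rot: [3.141, -0.0, 1.76]
contact_force: [-0.3, 0.1, -0.2]
gripper_width: 0.0853
```

```bash
python3 - <<'E'
from h import *
s=bot.get_image('side')[:,:,::-1]
o=bot.observe();print(o['tcp_pos'],o['tcp_rot'],o['contact_force'],o['gripper_width'])
cv2.imwrite('pics/p3.png',cv2.resize(s[130:260,210:330],None,fx=4.5,fy=4.5,interpolation=cv2.INTER_CUBIC))
E
```

```text
[ 0.55556348 -0.13393146  0.0705216 ] [3.14003060e+00 5.06775830e-04 1.75988255e+00] [-0.99668891  0.23190456  0.25218615] 0.08545079398119484
```

View pics/p3.png

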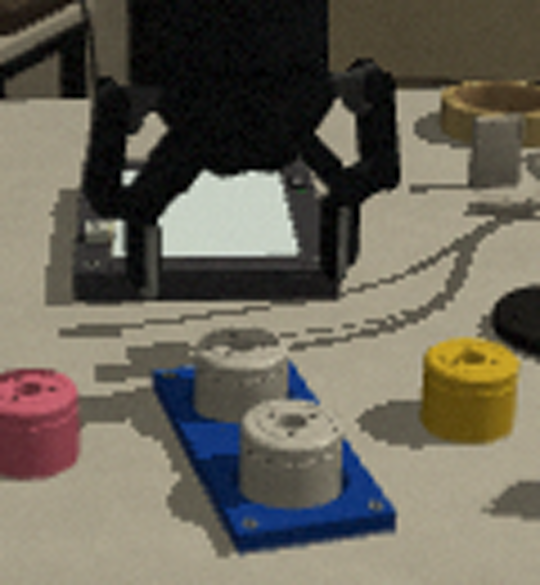

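The jaws straddle the +y housing, with the pads at (145,260) and (345,250) in the crop and the housing at (240,370). I'll descend and grip it.

Emit:
arm_command --deltas '[{"dp": [-0.001, 0, 0.02], "twist": [0, 0, 0]}, {"dp": [0, 0, 0.015], "twist": [0, 0, 0]}, {"dp": [0, 0, 0.008], "twist": [0, 0, 0]}, {"dp": [0, 0, 0], "twist": [0, 0, 0]}, {"dp": [0, 0, 0], "twist": [0, 0, 0]}]'

```text
time: 7.85
tcp_pos: [0.5552, -0.136, 0.0267]
tcp_rot: [3.141, 0.0, 1.758]
contact_force: [-0.1, 0.1, 0.5]
gripper_width: 0.0856
```

Emit:
arm_command --deltas '[{"dp": [0, 0, 0], "twist": [0, 0, 0]}, {"dp": [0, 0, 0], "twist": [0, 0, 0]}, {"dp": [0, 0, 0], "twist": [0, 0, 0]}, {"dp": [0, 0, 0], "twist": [0, 0, 0]}, {"dp": [0, 0, 0], "twist": [0, 0, 0]}, {"dp": [0, 0, 0], "twist": [0, 0, 0]}, {"dp": [0, 0, 0], "twist": [0, 0, 0]}]' --grip 255

```text
time: 8.55
tcp_pos: [0.5556, -0.1363, 0.0272]
tcp_rot: [3.14, 0.001, 1.758]
contact_force: [-0.5, -0.8, 6.9]
gripper_width: 0.044
```

Emit:
arm_command --deltas '[{"dp": [0, 0, -0.01], "twist": [0, 0, 0]}, {"dp": [0, 0, -0.02], "twist": [0, 0, 0]}, {"dp": [0, 0, -0.03], "twist": [0, 0, 0]}, {"dp": [0, 0, -0.02], "twist": [0, 0, 0]}, {"dp": [0, 0, 0], "twist": [0, 0, 0]}, {"dp": [0, 0, 0], "twist": [0, 0, 0]}, {"dp": [0, 0, 0], "twist": [0, 0, 0]}, {"dp": [0, 0, 0], "twist": [0, 0, 0]}, {"dp": [0, 0, 0], "twist": [0, 0, 0]}, {"dp": [0, 0, 0], "twist": [0, 0, 0]}]'

```text
time: 9.55
tcp_pos: [0.5545, -0.136, 0.1057]
tcp_rot: [-3.141, -0.001, 1.758]
contact_force: [0.4, -0.4, 0.1]
gripper_width: 0.0442
```

```bash
python3 - <<'E'
from h import *
F=[];T=[]
for i in range(8):
    s=bot.get_image('side')[:,:,::-1]; o=bot.observe();F.append(o['contact_force']);T.append(o['tau'])
F=np.array(F);print(F.mean(0),F.std(0),o['tcp_pos'],o['tcp_rot'],o['gripper_width'],o['time']);print(np.mean(T,0),o['q'])
cv2.imwrite('pics/p4.png',cv2.resize(s[130:260,210:330],None,fx=4.5,fy=4.5,interpolation=cv2.INTER_CUBIC))
E
```

```text
[ 0.18279399 -0.13450945 -0.61477736] [0.6414948  0.60301272 0.43820548] [ 0.55486018 -0.13615449  0.10633541] [3.14155158e+00 1.16754798e-04 1.75782093e+00] 0.04422236110507867 9.95
[ 3.72789987e-04 -3.98038191e+01 -7.10406236e+00 -2.79847225e+01
  1.00879953e-02  5.02811217e-03 -8.72559350e-05] [ 0.82390462  0.35118953 -0.74132487  1.78815291  0.26331344  1.10368596
  0.18008184]
```

View pics/p4.png

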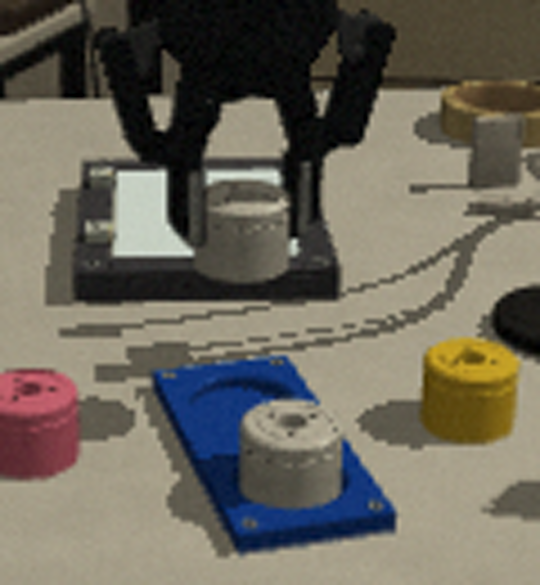

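This housing is clear of the socket and reads about −0.6 N, or roughly 0.06 kg, so it's probably the light one. I'll put it back and weigh the other.

Emit:
arm_command --deltas '[{"dp": [0, 0, 0.03], "twist": [0, 0, 0]}, {"dp": [0, 0, 0.025], "twist": [0, 0, 0]}, {"dp": [0, 0, 0.01], "twist": [0, 0, 0]}, {"dp": [0, 0, 0.006], "twist": [0, 0, 0]}, {"dp": [0, 0, 0.004], "twist": [0, 0, 0]}, {"dp": [0, 0, 0.004], "twist": [0, 0, 0]}, {"dp": [0, 0, 0], "twist": [0, 0, 0]}, {"dp": [0, 0, 0], "twist": [0, 0, 0]}]'

```text
time: 10.75
tcp_pos: [0.5553, -0.1363, 0.0279]
tcp_rot: [3.141, 0.001, 1.758]
contact_force: [-0.2, -0.2, -0.6]
gripper_width: 0.0441
```

Emit:
arm_command --deltas '[{"dp": [0, 0, 0], "twist": [0, 0, 0]}, {"dp": [0, 0, 0], "twist": [0, 0, 0]}, {"dp": [0, 0, 0], "twist": [0, 0, 0]}, {"dp": [0, 0, 0], "twist": [0, 0, 0]}, {"dp": [0, 0, 0], "twist": [0, 0, 0]}, {"dp": [0, 0, -0.015], "twist": [0, 0, 0]}, {"dp": [0, 0, -0.03], "twist": [0, 0, 0]}, {"dp": [0, 0, -0.01], "twist": [0, 0, 0]}, {"dp": [0, 0, 0], "twist": [0, 0, 0]}]' --grip 0

```text
time: 11.65
tcp_pos: [0.5565, -0.1365, 0.0848]
tcp_rot: [3.138, 0.003, 1.758]
contact_force: [0.7, -0.6, -0.4]
gripper_width: 0.0858
```

```bash
python3 - <<'E'
from h import *
F=[]
for i in range(4):
    s=bot.get_image('side')[:,:,::-1]; o=bot.observe();F.append(o['contact_force'])
F=np.array(F);print(F.mean(0),F.std(0),o['tcp_pos'],o['tcp_rot'],o['gripper_width'],o['time'])
d=np.array([.5692,-.2135,.0765])-o['tcp_pos'];y=o['tcp_rot'][2];c,sn=np.cos(y),np.sin(y)
print('dp',d[0]*c+d[1]*sn,d[0]*sn-d[1]*c,-d[2])
cv2.imwrite('pics/p5.png',cv2.resize(s[130:260,210:330],None,fx=4.5,fy=4.5,interpolation=cv2.INTER_CUBIC))
E
```

```text
[-0.20289072 -0.24920375 -0.10996707] [0.33882405 0.16368447 0.4361113 ] [ 0.55397169 -0.13612744  0.08129917] [-3.13991203e+00 -6.61561232e-04  1.75776033e+00] 0.08530445438262022 11.85
dp -0.07885478028804163 0.0005811733320955515 0.0047991670688146415
```

View pics/p5.png

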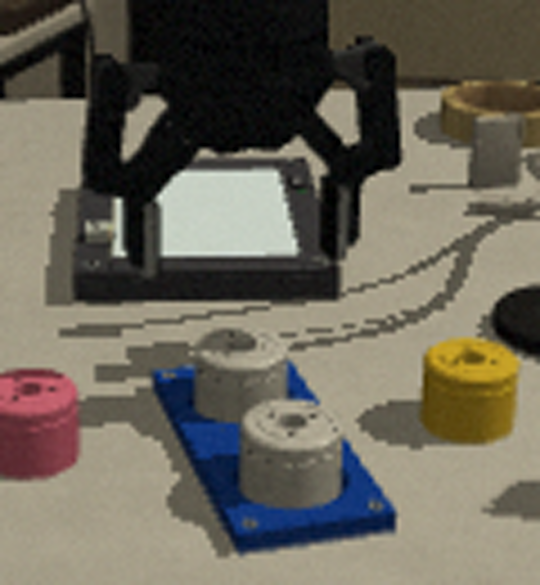

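The first housing is back in its socket, with its top at (240,345) as before. Now the −y one.

Emit:
arm_command --deltas '[{"dp": [-0.03, 0, 0], "twist": [0, 0, 0]}, {"dp": [-0.03, 0.001, 0], "twist": [0, 0, 0]}, {"dp": [-0.018, 0, 0], "twist": [0, 0, 0]}, {"dp": [0, 0, 0], "twist": [0, 0, 0]}, {"dp": [0, 0, 0.02], "twist": [0, 0, 0]}, {"dp": [0, 0, 0.02], "twist": [0, 0, 0]}, {"dp": [0, 0, 0.01], "twist": [0, 0, 0]}, {"dp": [0, 0, 0.005], "twist": [0, 0, 0]}, {"dp": [0, 0, 0], "twist": [0, 0, 0]}, {"dp": [0, 0, 0], "twist": [0, 0, 0]}]'

```text
time: 12.85
tcp_pos: [0.5709, -0.2123, 0.028]
tcp_rot: [3.141, 0.0, 1.758]
contact_force: [0.3, 1.0, 0.6]
gripper_width: 0.0852
```

Emit:
arm_command --deltas '[{"dp": [0, 0, 0], "twist": [0, 0, 0]}, {"dp": [0, 0, 0], "twist": [0, 0, 0]}, {"dp": [0, 0, 0], "twist": [0, 0, 0]}, {"dp": [0, 0, 0], "twist": [0, 0, 0]}, {"dp": [0, 0, 0], "twist": [0, 0, 0]}, {"dp": [0, 0, 0], "twist": [0, 0, 0]}, {"dp": [0, 0, 0], "twist": [0, 0, 0]}]' --grip 255

```text
time: 13.55
tcp_pos: [0.5705, -0.2129, 0.0283]
tcp_rot: [3.141, 0.001, 1.758]
contact_force: [-2.2, -0.4, 6.0]
gripper_width: 0.0437
```

Emit:
arm_command --deltas '[{"dp": [0, 0, -0.01], "twist": [0, 0, 0]}, {"dp": [0, 0, -0.02], "twist": [0, 0, 0]}, {"dp": [0, 0, -0.03], "twist": [0, 0, 0]}, {"dp": [0, 0, -0.02], "twist": [0, 0, 0]}, {"dp": [0, 0, 0], "twist": [0, 0, 0]}, {"dp": [0, 0, 0], "twist": [0, 0, 0]}, {"dp": [0, 0, 0], "twist": [0, 0, 0]}, {"dp": [0, 0, 0], "twist": [0, 0, 0]}, {"dp": [0, 0, 0], "twist": [0, 0, 0]}, {"dp": [0, 0, 0], "twist": [0, 0, 0]}]'

```text
time: 14.55
tcp_pos: [0.57, -0.2124, 0.1067]
tcp_rot: [-3.141, -0.001, 1.758]
contact_force: [-0.2, -0.4, -3.7]
gripper_width: 0.0444
```

```bash
python3 - <<'E'
from h import *
F=[]
for i in range(8):
    s=bot.get_image('side')[:,:,::-1]; o=bot.observe();F.append(o['contact_force'])
F=np.array(F);print(F.mean(0),F.std(0),o['tcp_pos'],o['tcp_rot'],o['gripper_width'],o['time'])
cv2.imwrite('pics/p6.png',cv2.resize(s[130:260,210:330],None,fx=4.5,fy=4.5,interpolation=cv2.INTER_CUBIC))
E
```

```text
[ 0.08380494 -0.17019292 -3.50539329] [0.42209507 0.41312029 0.21811176] [ 0.57034167 -0.21262763  0.10735591] [3.14154895e+00 1.62396458e-04 1.75780602e+00] 0.043744730412182416 14.95
```

View pics/p6.png

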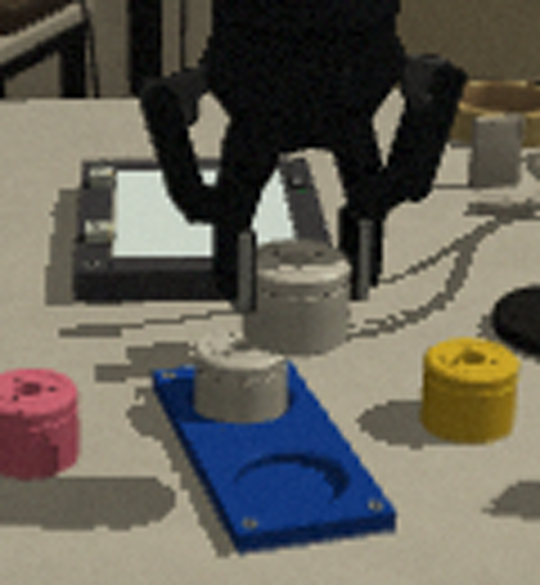

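The second housing reads −3.5 N (0.36 kg) against −0.6 N, so this is the heavy one and the light one is already in the nest. I'll carry it over the glass.

Emit:
arm_command --deltas '[{"dp": [0, 0, -0.018], "twist": [0, 0, 0]}, {"dp": [0.015, 0.002, 0], "twist": [0, 0, 0]}, {"dp": [0.035, 0.005, 0], "twist": [0, 0, 0]}, {"dp": [0.04, 0.005, 0], "twist": [0, 0, 0]}, {"dp": [0.04, 0.005, 0], "twist": [0, 0, 0]}, {"dp": [0.04, 0.005, 0], "twist": [0, 0, 0]}, {"dp": [0.04, 0.005, 0], "twist": [0, 0, 0]}, {"dp": [0.04, 0.005, 0], "twist": [0, 0, 0]}, {"dp": [0.035, 0.005, 0], "twist": [0, 0, 0]}, {"dp": [0.02, 0.002, 0], "twist": [0, 0, 0]}]'

```text
time: 15.95
tcp_pos: [0.5504, 0.1, 0.1253]
tcp_rot: [3.141, -0.002, 1.763]
contact_force: [0.3, 0.7, -3.5]
gripper_width: 0.0438
```

Emit:
arm_command --deltas '[{"dp": [0.005, 0, 0], "twist": [0, 0, 0]}, {"dp": [0, 0, 0], "twist": [0, 0, 0]}, {"dp": [0, 0, 0], "twist": [0, 0, 0]}, {"dp": [0, 0, 0], "twist": [0, 0, 0]}, {"dp": [0, 0, 0], "twist": [0, 0, 0]}]'

```text
time: 16.45
tcp_pos: [0.5512, 0.0977, 0.1251]
tcp_rot: [-3.141, 0.0, 1.755]
contact_force: [-0.8, 0.5, -3.2]
gripper_width: 0.0439
```

```bash
python3 - <<'E'
from h import *
s=bot.get_image('side')[:,:,::-1];t=bot.get_image('top')[:,:,::-1]; o=bot.observe()
print(o['tcp_pos'],o['tcp_rot'],o['contact_force'],o['gripper_width'],o['time'])
cv2.imwrite('pics/p7.png',cv2.resize(s[80:260,160:340],None,fx=3.3,fy=3.3,interpolation=cv2.INTER_CUBIC))
cv2.imwrite('pics/p7t.png',t)
E
```

```text
[0.55118772 0.09831163 0.12523149] [-3.14155114e+00  2.28068927e-04  1.75624173e+00] [-0.68643072  1.01218951 -3.55230331] 0.0443774143242826 16.55
```

View pics/p7.png

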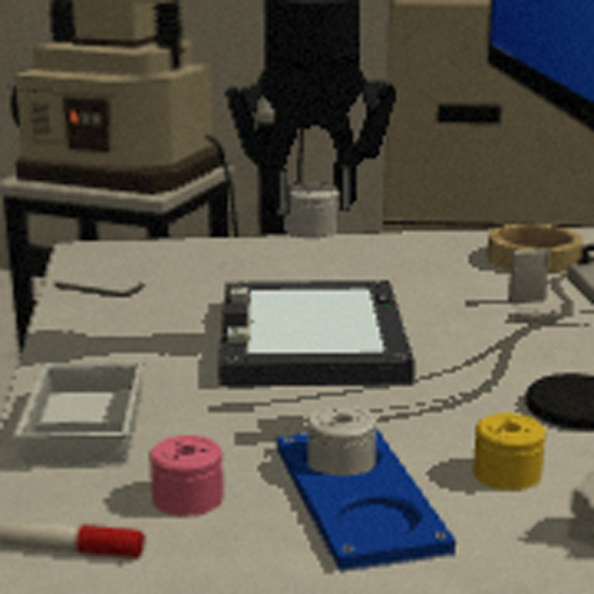

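View pics/p7t.png

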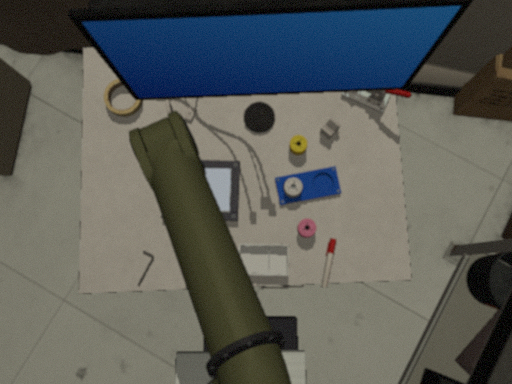

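```bash
python3 - <<'E'
from h import *
P=w2pix('side',[[.551,.098,.100],[.551,.098,.136],[.551,.099,.020]])
print((P-[160,80])*3.3); o=bot.observe();print(np.abs(o['qd']).max())
E
```

```text
[[310.27863832 229.58181503]
 [310.36595879 187.31183394]
 [310.00950228 319.0773544 ]]
0.0056293639056518175
```

The picture agrees: the housing's top is seen at (313,188) against (310,187) predicted, and it's upright and still. Handing in.

```bash
python3 -c "
from station import bot
print(bot.sign_off())"
```

```text
the job is handed in; nothing more can be done
None
```

The job is done and handed in at about 16.6 s of the 72 s allowed. The gripper is holding the heavier housing over the middle of the glass.

- **Glass:** It snapped past the catches at about 11 N. I followed it down to the bed and pressed to 16 N with the fingertips at 20 mm. Both camera views afterwards showed it flush in the frame.
- **Weighing:** The +y housing read about 0.6 N (0.06 kg) and the −y one about 3.5 N (0.36 kg), so the −y one has the bearing. I had already put the +y one back in its own socket, and the last pictures show it there.
- **Final pose:** The underside of the heavier housing is about 80 mm above the glass. It sits within about 1 mm of the panel's middle as I measured it, upright and still, with a −3.5 N load on the wrist.
- **Bystanders:** The lens cap, V-block, tray and the pink and yellow look-alikes look unmoved in the last pictures.

Two readings were slightly off:
- The gripper reported 44 mm across a 46 mm housing.
- The light housing read just under the stated 0.07 kg minimum, which is within the force noise.

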